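# Pile the culture dishes by shape on their stands

## Robot

A 6-joint arm with a two-finger parallel gripper is mounted at the origin on the work surface. World frame = base frame: x ahead of the robot, y to its left, z up, the work surface at z = 0. Lengths are in mm, angles in rad, forces in N, time in s.
With the tool pointing down it reaches from about 300 to 1000 mm from the base axis. Payload 5.1 kg.
Tool frame: the origin (TCP) lies midway between the tips of the shut fingers; the grasp point (between the pads) lies r.tcp_to_grasp behind it (r.tcp_to_grasp is the distance from the TCP to the grasp point, in mm); z points along the fingers, y is the line along which they close (so a half turn about z gives the same grasp; the last joint's range is limited). The gripper opens to 95 mm and grips with 3 to 60 N. Pads are 20 mm wide; open, the fingers measure 119 mm over their backs; the gripper's body (75 mm by 180 mm) begins 59 mm behind the grasp point.
Start: joints at [1.257, 0.124, 1.65, -0, 1.367, -0.083], TCP at [148.714, 632.747, 214.656] pointing down, gripper open.
Joint ranges: [-2.61, 2.61], [-1.02, 2.33], [0.03, 2.71], [-1.35, 4.49], [0.32, 2.68], [-2.91, 2.91]. Speed limits (rad/s): [2.57, 2.57, 3.14, 3.14, 3.14, 3.14].

## Interface

Orientations are given as [roll, pitch, yaw] about the fixed x, y, z axes, in that order (R = Rz(yaw) Ry(pitch) Rx(roll)).
In Python, from rig import r, vision, ticket gives the robot as it stands.
- The arm moves only by the tool carry_out, never from a script. Its arguments are lists of equal length, an entry for each row: "dp": the shift along the tool's x, y, z in cm, a list of three; "dr": the turn, a rotation vector about the tool's x, y, z in rad, a list of three; "grip": the closure, from 0 (fully open) to 1 (shut). In form: {"dp": [[tx, ty, tz], ...], "dr": [[rx, ry, rz], ...], "grip": [grip, ...]}. A call has 1 to 12 rows; each row shifts and turns the commanded pose from where the row before left it, along the tool's axes as they then stand; what a row does not reach is not made up. A row lasts 1/8 s, in which the tool goes at most 62.5 mm and 10.7 degrees, less where a joint would pass 70% of its speed; a pose out of reach is approached as far as the arm can. A call with a gripper value outside its range is refused whole. The fingers move at their own pace and stop on an object; "squeeze" is the grip in N (left out, the last holds). Time passes only in rows, so rows that do not move let the fingers close. It gives the time, the measured TCP pose, the force, the opening and the grip force at its end, in the units of the state.
- r.get_obs(): the state, without advancing time (a new reading comes with each control period).
- vision.read_camera(name): name is "side" or "top"; returns a dict with "image" (400x640x3 uint8, blue, green, red), "mtx" (3x3 intrinsics, pixels), "pose" (4x4, takes a point from camera to world coordinates). Camera axes: x right, y up, looking along -z (the intrinsics and any distortion apply to the point x, -y, -z); pixel columns grow to the right and rows downward; lengths in mm; the calibration is good to about 2 mm. A picture is of the moment at which its call begins. There is no depth.
- ticket.job_done(): hands the job in; it is judged then, once.
The state is a dict: "time_s": time; "joints": joint angles; "qvel": joint speeds; "tau": joint torques, N m; "eef_pos": TCP position; "eef_rot": TCP orientation; "force": force on the tool from outside, world axes, zero at the start; "torque": the same for the moment, N m; "opening": finger opening in mm; "finger_force": force on a finger pad.
Only numpy, scipy, OpenCV 4.12 (cv2) and the standard library are available. Lean on these libraries where they do the work, as an engineer would, in place of code of your own. Each camera call takes 0.05 s, during which the arm holds its last target. There are 200 camera calls.

## Task

Get the four culture dishes ready for the incubator: pile the two round ones on the round steel stand and the two square ones on the square steel stand, in each pile the larger dish underneath and the smaller one centred on top of it, each pile in the middle of its stand and the square dishes lined up with the sides of their stand. Keep the dishes level as you carry them, and leave the spirit lamp, its glass cap and the sample jar where they stand.

Things in the scene. Friction and masses are not known exactly. Their poses are not given: they have to be found in the camera images.
- round_stand: low round stainless steel stand with a dark rubber top, fixed to the bench, 84 mm in diameter, flat top without a rim 18 mm above the bench. Origin: centre of its underside, at bench height (z = 0); z up
- square_stand: low square stainless steel stand with a dark rubber top, fixed to the bench, 84 x 84 mm, flat top without a rim 18 mm above the bench. Origin: centre of its underside, at bench height (z = 0); z up; x and y run square to its sides
- round_large: loose closed culture dish, round, the larger of the two round ones, 66 mm in diameter, 16 mm tall with flat underside and flat lid, clear plastic with amber jelly inside, straight sides; lies flat on the bench at the start. Origin: centre of its underside; z up; its yaw means nothing
- round_small: loose closed culture dish, round, the smaller of the two round ones, 44 mm in diameter, 16 mm tall with flat underside and flat lid, clear plastic with amber jelly inside, straight sides; lies flat on the bench at the start. Origin: centre of its underside; z up; its yaw means nothing
- square_large: loose closed culture dish, square, the larger of the two square ones, 64 x 64 mm, 16 mm tall with flat underside and flat lid, clear plastic with amber jelly inside, straight sides; lies flat on the bench at the start. Origin: centre of its underside; z up; x and y run square to its sides (a quarter turn looks the same)
- square_small: loose closed culture dish, square, the smaller of the two square ones, 44 x 44 mm, 16 mm tall with flat underside and flat lid, clear plastic with amber jelly inside, straight sides; lies flat on the bench at the start. Origin: centre of its underside; z up; x and y run square to its sides (a quarter turn looks the same)
- spirit_lamp: bystander, loose: unlit squat glass spirit lamp with brass collar and wick, 64 mm in diameter, 68 mm tall, standing. Origin: centre of its underside
- glass_cap: bystander, loose: the lamp's small tapered glass cap, foot 38 mm in diameter, 41 mm tall, standing. Origin: centre of its underside
- sample_jar: bystander, loose: glass sample jar with white screw lid, 50 mm in diameter, 56 mm tall, standing. Origin: centre of its underside
Not all that is in view belongs to the job. What is shaped like the round_small but red or turquoise is not meant.

How it is judged:
By the outcome, as a careful person would: the job done as asked, in the order asked, and still so for the second after the job is handed in, with the robot touching nothing.
It also fails if it takes over 99 s, if anything falls off the work surface, if the arm or the gripper's body presses on something with over 40 N, if the wrist force passes 120 N, or if a joint passes its speed limit or range.

## Working session

There is one attempt and no reset: what is moved stays moved. The work goes in short steps, Python scripts to look and compute and a tool call to move; the robot and the scene stay as the last step left them, time stands still between calls to the robot, and variables do not carry over. Pictures are saved under pics/ and viewed, at most 14 in all, crops included, and the job is handed in when it is done.

Besides the shell and the picture viewer there is one more tool, called after "Emit:" by a JSON object that holds its "method" and its "body". carry_out: Moves the arm, as the interface text tells. Its arguments: {"type":"object","properties":{"dp":{"type":"array","items":{"type":"array","items":{"type":"number"}}},"dr":{"type":"array","items":{"type":"array","items":{"type":"number"}}},"grip":{"type":"array","items":{"type":"number"}},"squeeze":{"type":"number"}},"required":["dp","dr","grip"]}

```bash
ls; mkdir -p pics; python3 - <<'E'
from rig import r, vision, ticket
import cv2
print(r.get_obs(), r.tcp_to_grasp)
for n in("top","side"):
    c=vision.read_camera(n); cv2.imwrite(f"pics/{n}0.png",c["image"]); print(n,c["mtx"],c["pose"],[k for k in c])
E
```

```text
pics
{'time_s': 0.0, 'joints': array([ 1.25740653e+00,  1.24497299e-01,  1.65165789e+00, -5.19839727e-05,
        1.36750399e+00, -8.25842316e-02]), 'qvel': array([-1.18907247e-03,  7.64729473e-04, -1.21981238e-03, -5.37589586e-04,
       -1.08452328e-03,  8.70642990e-05]), 'tau': array([-1.13740964e-03, -4.17601025e+01, -3.59931922e+01,  7.73493759e-02,
        4.93524957e-02, -1.91807467e-04]), 'eef_pos': array([148.52986945, 632.14441912, 213.40163266]), 'eef_rot': array([-3.13952898e+00, -1.19749762e-04,  2.91079752e+00]), 'force': array([-1.02519375, -0.50331377,  0.78282403]), 'torque': array([ 0.02145727, -0.02244734, -0.04515003]), 'finger_force': 0.0, 'opening': 95.0664955984711} 18.8
top [[378.74286667   0.         313.83916405]
 [  0.         378.74286667 203.83941319]
 [  0.           0.           1.        ]] [[-7.28415623e-03  9.95850438e-01 -9.07129930e-02  5.04384431e+02]
 [-9.99665245e-01 -9.50406289e-03 -2.40638887e-02  8.55847865e+00]
 [-2.48261761e-02  9.05073412e-02  9.95586301e-01  8.98317440e+02]
 [ 0.00000000e+00  0.00000000e+00  0.00000000e+00  1.00000000e+00]] ['image', 'mtx', 'pose']
side [[385.84159971   0.         324.61761448]
 [  0.         385.84159971 198.42771444]
 [  0.           0.           1.        ]] [[-8.30330882e-01  3.64073852e-01 -4.21901477e-01  2.42363197e+02]
 [-5.57105183e-01 -5.60757806e-01  6.12523059e-01  5.35374926e+02]
 [-1.35809172e-02  7.43640312e-01  6.68441954e-01  6.16625642e+02]
 [ 0.00000000e+00  0.00000000e+00  0.00000000e+00  1.00000000e+00]] ['image', 'mtx', 'pose']
```

View pics/top0.png

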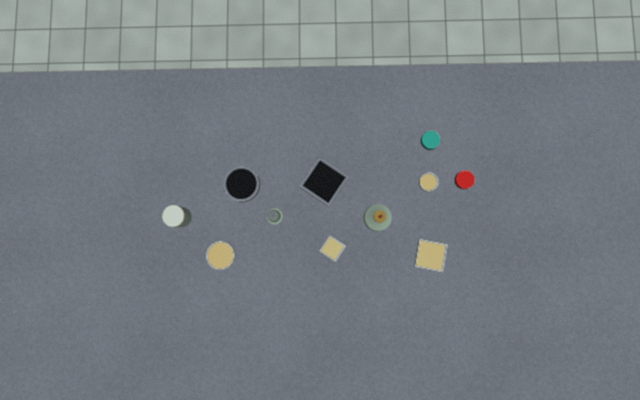

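View pics/side0.png

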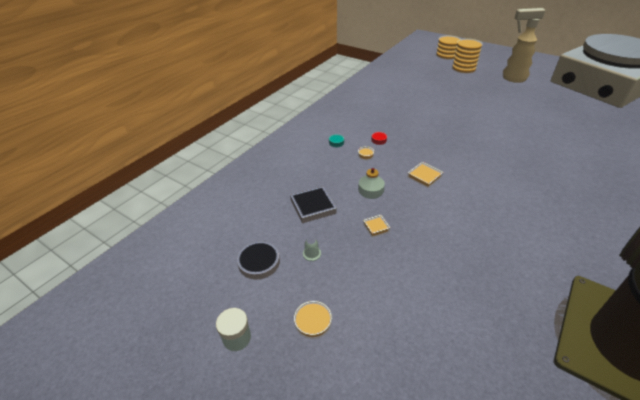

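The top view shows the round stand at (242,184), square stand (324,181), round_large (221,255), square_small (333,248), square_large (432,255) and round_small (429,182). Bystanders are the jar (174,216), cap (275,216) and lamp (378,217). The side view shows the same things, plus far-off amber stacks at (448,46) and (467,55).

Candidates for round_small are amber (429,182), turquoise (431,140), red (465,180) and the far stacks. I choose the amber one at (429,182), and a crop will check it.

```bash
cat > h.py <<'E'
from rig import r, vision, ticket
import cv2, numpy as np
def cam(n):
    c=vision.read_camera(n); return c
def ray(c,p):
    d=np.linalg.inv(c["mtx"])@[p[0],p[1],1.]; d=d*[1,-1,-1]
    d=c["pose"][:3,:3]@d; return c["pose"][:3,3],d/np.linalg.norm(d)
def plane(c,p,z):
    o,d=ray(c,p); return o+d*(z-o[2])/d[2]
def proj(c,P):
    q=c["pose"][:3,:3].T@(np.array(P)-c["pose"][:3,3])*[1,-1,-1]; q=c["mtx"]@q; return q[:2]/q[2]
def tri(a,p,b,q):
    o,d=ray(a,p); s,e=ray(b,q)
    t=np.linalg.lstsq(np.c_[d,-e],s-o,rcond=None)[0]
    A,B=o+d*t[0],s+e*t[1]; return (A+B)/2,np.linalg.norm(A-B)
def masks(img):
    h=cv2.cvtColor(img,cv2.COLOR_BGR2HSV)
    return {"amber":cv2.inRange(h,(12,60,110),(32,255,255)),"black":cv2.inRange(h,(0,0,0),(180,255,50))}
def blobs(m,lo=60,hi=4000):
    out=[]
    for k in cv2.findContours(m,cv2.RETR_EXTERNAL,cv2.CHAIN_APPROX_NONE)[0]:
        M=cv2.moments(k)
        if lo<M["m00"]<hi: out.append((np.array([M["m10"],M["m01"]])/M["m00"],M["m00"],k))
    return out
E
python3 - <<'E'
from h import *
T=cam("top");S=cam("side")
cv2.imwrite("pics/crop1.png",cv2.resize(np.vstack([T["image"][120:290,150:490]]),None,fx=2.3,fy=2.3,interpolation=cv2.INTER_CUBIC))
mt,ms=masks(T["image"]),masks(S["image"])
for k in mt:
    bt,bs=blobs(mt[k]),blobs(ms[k])
    for c,a,ct in bt:
        # match: side blob with smallest ray gap at plausible height
        best=min(((tri(T,c,S,q),q,b) for q,b,_ in bs),key=lambda v:v[0][1]+abs(v[0][0][2]-12))
        P=best[0][0]; w=np.array([plane(T,p[0],P[2])[:2] for p in ct],np.float32)
        (rc,rs,ra)=cv2.minAreaRect(w)
        print(k,c.round(1),a,"side",best[1].round(1),"P",P.round(1),"gap",round(best[0][1],1),"rect",np.round(rc,1),np.round(rs,1),round(ra,1))
E
```

```text
amber [220.1 255. ] 464.5 side [312.5 319.1] P [467.5 251.3   7.9] gap 1.4 rect [467.1 251.3] [57.  55.9] 89.7
amber [430.4 254.9] 565.5 side [425.3 174. ] P [ 464.7 -239.2    6.9] gap 0.9 rect [ 464.5 -238.7] [58.  56.9] 78.9
amber [332.1 248.1] 221.0 side [375.9 225.2] P [482.6 -11.4   7.9] gap 2.5 rect [481.3 -12.1] [36.1 36.2] 55.9
amber [379.6 216. ] 112.0 side [365.7 152.3] P [ 557.4 -103.1  118.3] gap 18.9 rect [ 549.1 -108.3] [24.5 24.8] 88.8
amber [428.2 181.5] 173.0 side [365.7 152.3] P [ 636.5 -239.4    7.8] gap 1.8 rect [ 635.9 -239.4] [34.6 35.5] 44.1
black [240.9 183.3] 623.0 side [257.5 257.1] P [636.  202.7  15.1] gap 1.9 rect [636.  201.9] [67.1 66.6] 0.4
black [323.7 181.1] 820.5 side [312.5 201.2] P [639.3   6.9  15. ] gap 2.2 rect [638.6   6.6] [69.6 70. ] 55.9
```

View pics/crop1.png

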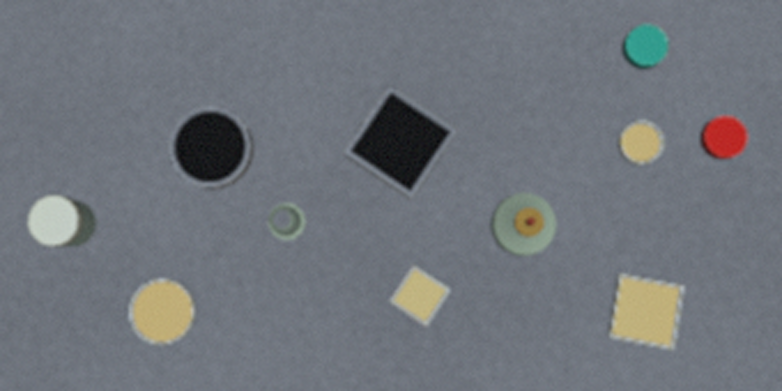

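The crop confirms the choice: the amber round dish at crop (641,142) is round_small, with turquoise at (646,46) and red at (725,137) beside it. The heights agree with the text to within calibration error.

```bash
cat >> h.py <<'E'
def measure(names=("amber","black"),lo=60):
    T=cam("top"); f=4; img=cv2.resize(T["image"],None,fx=f,fy=f,interpolation=cv2.INTER_CUBIC); m=masks(img); 
    for k in names:
        for c,a,ct in blobs(m[k],lo*f*f,4000*f*f):
            z=18 if k=="black" else 9
            w=np.array([plane(T,(p[0]+.5)/f-.5,z)[:2] for p in ct],np.float32)
            (rc,rs,ra)=cv2.minAreaRect(w); print(k,((c+.5)/f-.5).round(1),"cen",plane(T,(c+.5)/f-.5,z)[:2].round(1),"rect",np.round(rc,1),np.round(rs,1),round(ra,1))
def plan(x,y,z,yaw=None):
    o=r.get_obs(); p=o["eef_pos"]; w=o["eef_rot"][2]; yaw=w if yaw is None else yaw
    a=(w-yaw+np.pi)%(2*np.pi)-np.pi
    d=np.array([x,y,z])-p; c,s=np.cos(yaw),np.sin(yaw)
    print("at",p.round(1),o["eef_rot"].round(3),"t",round(o["time_s"],2),"turn_z",round(a,3),"then dp cm",(np.array([c*d[0]+s*d[1],s*d[0]-c*d[1],-d[2]])/10).round(2))
E
python3 - <<'E'
from h import *
measure(); plan(467.3,251.4,100)
T=cam("top")
for n,p in dict(jar=(174,216),cap=(275,216),lamp=(378,217),red=(465,180),teal=(431,140)).items(): print(n,plane(T,p,30)[:2].round())
E
```

```text
amber [220.2 255.1] cen [466.9 250.5] rect [466.8 250.6] [59.3 58.2] 2.9
amber [430.4 255. ] cen [ 464.1 -238.7] rect [ 464.3 -238.2] [58.8 57.8] 78.7
amber [332.1 248.1] cen [481.5 -11.8] rect [481.5 -11.8] [37.1 36.3] 55.9
amber [379.6 216.1] cen [ 555.2 -123.7] rect [ 555.1 -123.5] [29.8 29.3] 89.5
amber [428.2 181.6] cen [ 635.4 -239.5] rect [ 635.8 -240.1] [36.6 36.2] 43.3
black [240.8 183.4] cen [634.6 201.7] rect [634.8 201.8] [69.  69.1] 82.3
black [323.7 181.1] cen [637.9   6.3] rect [638.    6.4] [69.9 69.9] 55.4
at [148.6 632.5 214.1] [-3.141 -0.     2.911] t 0.25 turn_z 0.0 then dp cm [-39.74 -29.81  11.41]
jar [558. 354.]
cap [556. 119.]
lamp [ 552. -117.]
red [ 635. -318.]
teal [ 730. -243.]
```

Emit:
{"method": "carry_out", "body": {"dp": [[-3, -2.2, 0.8], [-3.4, -2.5, 1], [-3.4, -2.6, 1], [-3.4, -2.6, 1], [-3.4, -2.6, 1], [-3.4, -2.6, 1], [-3.4, -2.6, 1], [-3.4, -2.6, 1], [-3.4, -2.6, 1], [-3.4, -2.6, 1], [-3.4, -2.5, 1], [-3, -2.3, 0.8]], "dr": [[0, 0, 0], [0, 0, 0], [0, 0, 0], [0, 0, 0], [0, 0, 0], [0, 0, 0], [0, 0, 0], [0, 0, 0], [0, 0, 0], [0, 0, 0], [0, 0, 0], [0, 0, 0]], "grip": [0, 0, 0, 0, 0, 0, 0, 0, 0, 0, 0, 0], "squeeze": 15}}

```text
time_s: 1.8
eef_pos: [469.6, 245.0, 98.4]
eef_rot: [3.141, 0.0, 2.91]
force: [0.6, 0.8, -0.9]
opening: 95.2
finger_force: 0.0
```

```bash
python3 - <<'E'
from h import *
c=cam("side"); cv2.imwrite("pics/s1.png",c["image"]); plan(467,251,5)
E
```

```text
at [471.3 242.1  97.5] [-3.139e+00  1.000e-03  2.908e+00] t 1.85 turn_z 0.0 then dp cm [0.62 0.76 9.25]
```

Emit:
{"method": "carry_out", "body": {"dp": [[0.4, 0.5, 1.5], [0.2, 0.3, 2.5], [0, 0, 2.5], [0, 0, 1.5], [0, 0, 0.8], [0, 0, 0]], "dr": [[0, 0, 0], [0, 0, 0], [0, 0, 0], [0, 0, 0], [0, 0, 0], [0, 0, 0]], "grip": [0, 0, 0, 0, 0, 0]}}

```text
time_s: 2.6
eef_pos: [464.4, 255.7, 10.4]
eef_rot: [-3.141, -0.001, 2.911]
force: [0.1, -0.9, 0.6]
opening: 94.8
finger_force: 0.0
```

```bash
python3 - <<'E'
from h import *
c=cam("side"); a=c["image"][180:380,200:460]
d=cam("top"); b=d["image"][170:370,120:380]; cv2.imwrite("pics/s2.png",cv2.resize(np.hstack([a,b]),None,fx=1.5,fy=1.5)); plan(467,251,3)
E
```

```text
at [465.4 255.9  11.5] [3.141e+00 1.000e-03 2.911e+00] t 2.7 turn_z 0.0 then dp cm [-0.27 -0.44  0.85]
```

View pics/s2.png

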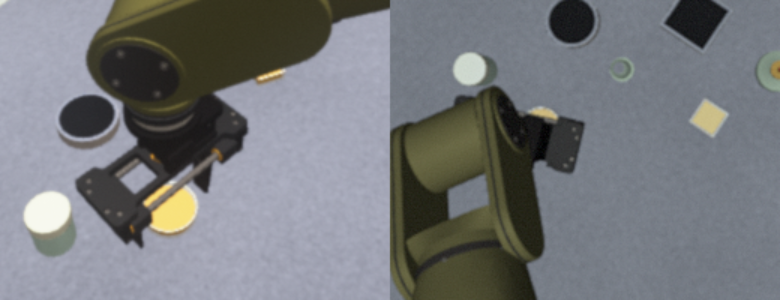

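The crop of both views shows the fingers straddling round_large: its dish is at (170,210) in the side half, with a finger tip on each side. The jar at (50,220) is clear.

Emit:
{"method": "carry_out", "body": {"dp": [[-0.32, -0.39, 0], [0, 0, 0.7], [0, 0, 0], [0, 0, 0], [0, 0, 0], [0, 0, 0], [0, 0, 0], [0, 0, 0], [0, 0, 0]], "dr": [[0, 0, 0], [0, 0, 0], [0, 0, 0], [0, 0, 0], [0, 0, 0], [0, 0, 0], [0, 0, 0], [0, 0, 0], [0, 0, 0]], "grip": [0, 0, 0.2, 0.5, 0.5, 0.5, 0.5, 0.5, 0.5]}}

```text
time_s: 3.82
eef_pos: [467.1, 251.0, 3.8]
eef_rot: [3.141, 0.0, 2.911]
force: [-0.8, 1.1, 0.4]
opening: 65.5
finger_force: 15.0
```

```bash
cat >> h.py <<'E'
import json
def cmd(tx=0,ty=0,tz=0,turn=0,set=None):
    "track the commanded pose: turn first, then the shift in cm"
    s=set or json.load(open("cmd.json")); s[3]-=turn; c,n=np.cos(s[3]),np.sin(s[3])
    s=[s[0]+10*(c*tx+n*ty),s[1]+10*(n*tx-c*ty),s[2]-10*tz,s[3]]; json.dump(s,open("cmd.json","w")); print("cmd",np.round(s,3)); return s
def go(x,y,z,yaw=None):
    s=json.load(open("cmd.json")); yaw=s[3] if yaw is None else yaw
    c,n=np.cos(yaw),np.sin(yaw); d=np.array([x,y,z])-s[:3]
    print("turn",round(s[3]-yaw,3),"dp cm",(np.array([c*d[0]+n*d[1],n*d[0]-c*d[1],-d[2]])/10).round(2))
E
python3 - <<'E'
from h import *
cmd(set=[148.714,632.747,214.656,2.911]);cmd(-40,-30.3,11.6);cmd(.6,.8,8.8);cmd(-.32,-.39,.7)
o=r.get_obs();print(o["eef_pos"],o["opening"],o["finger_force"])
go(634.8,201.8,90)
E
```

```text
cmd [148.714 632.747 214.656   2.911]
cmd [468.874 246.345  98.656   2.911]
cmd [464.862 255.505  10.656   2.911]
cmd [467.086 250.977   3.656   2.911]
[467.08925177 250.97681853   3.75657497] 65.53366866756261 14.99999150633812
turn 0.0 dp cm [-17.45  -0.95  -8.63]
```

Emit:
{"method": "carry_out", "body": {"dp": [[0, 0, -0.5], [0, 0, -1.5], [0, 0, -2], [-1, 0, -1], [-2, -0.1, 0], [-3, -0.2, 0], [-3.5, -0.2, 0], [-3.5, -0.2, 0], [-2.5, -0.2, 0], [-1.5, -0.05, 0], [-0.45, 0, 0], [0, 0, 0]], "dr": [[0, 0, 0], [0, 0, 0], [0, 0, 0], [0, 0, 0], [0, 0, 0], [0, 0, 0], [0, 0, 0], [0, 0, 0], [0, 0, 0], [0, 0, 0], [0, 0, 0], [0, 0, 0]], "grip": [0.5, 0.5, 0.5, 0.5, 0.5, 0.5, 0.5, 0.5, 0.5, 0.5, 0.5, 0.5]}}

```text
time_s: 5.32
eef_pos: [634.4, 201.7, 53.2]
eef_rot: [-3.141, -0.001, 2.911]
force: [-1.5, -0.3, 0.4]
opening: 65.5
finger_force: 15.0
```

```bash
python3 - <<'E'
from h import *
cmd(-17.45,-.95,-5)
go(634.8,201.8,22.2)
E
```

```text
cmd [634.796 201.845  53.656   2.911]
turn 0.0 dp cm [-0.   -0.    3.15]
```

Emit:
{"method": "carry_out", "body": {"dp": [[0, 0, 1.2], [0, 0, 1.2], [0, 0, 0.5], [0, 0, 0.25], [0, 0, 0], [0, 0, 0]], "dr": [[0, 0, 0], [0, 0, 0], [0, 0, 0], [0, 0, 0], [0, 0, 0], [0, 0, 0]], "grip": [0.5, 0.5, 0.5, 0.5, 0.5, 0.5]}}

```text
time_s: 6.08
eef_pos: [635.0, 201.8, 22.5]
eef_rot: [3.141, 0.001, 2.911]
force: [-0.5, -0.2, -0.3]
opening: 65.5
finger_force: 15.0
```

Emit:
{"method": "carry_out", "body": {"dp": [[0, 0, 0], [0, 0, 0], [0, 0, 0], [0, 0, -1], [0, 0, -3], [0, 0, -4], [4, 0, -3], [6, 0, 0], [6, 0, 0], [6, 0, 0], [4, 0, 0], [0, 0, 0]], "dr": [[0, 0, 0], [0, 0, 0], [0, 0, 0], [0, 0, 0], [0, 0, 0], [0, 0, 0], [0, 0, 0], [0, 0, 0], [0, 0, 0], [0, 0, 0], [0, 0, 0], [0, 0, 0]], "grip": [0.2, 0.1, 0, 0, 0, 0, 0, 0, 0, 0, 0, 0]}}

```text
time_s: 7.58
eef_pos: [379.8, 261.7, 132.7]
eef_rot: [3.141, 0.001, 2.914]
force: [-0.1, 0.5, -0.3]
opening: 94.7
finger_force: 0.0
```

```bash
python3 - <<'E'
from h import *
cmd(26,0,3.15-11); plan(0,0,0)
T=cam("top"); S=cam("side")
a=cv2.resize(T["image"][150:220,200:290],None,fx=4,fy=4,interpolation=cv2.INTER_CUBIC)
b=cv2.resize(S["image"][220:290,210:300],None,fx=4,fy=4,interpolation=cv2.INTER_CUBIC)
cv2.imwrite("pics/p1.png",np.hstack([a,b]))
E
```

```text
cmd [381.677 261.27  132.156   2.911]
at [379.8 261.7 132.7] [3.141e+00 1.000e-03 2.914e+00] t 7.58 turn_z 0.0 then dp cm [ 31.08 -34.08  13.27]
```

View pics/p1.png

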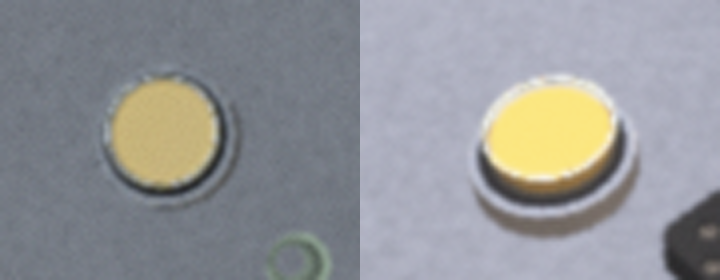

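The crop shows round_large lying flat on the round stand: lid centre at about crop (165,130), stand outline centre at about (170,135). The offset comes mostly from parallax, so I measure it next.

```bash
cat >> h.py <<'E'
def cens(c,k):
    f=4; m=masks(cv2.resize(c["image"],None,fx=f,fy=f,interpolation=cv2.INTER_CUBIC))[k]
    m=cv2.morphologyEx(m,cv2.MORPH_CLOSE,np.ones((9,9)))
    return [((cv2.minEnclosingCircle(k)[0] if 0 else np.array(c))+.5)/f-.5 for c,a,k in blobs(m,60*f*f,4000*f*f)]
def tri_all(k="amber"):
    T,S=cam("top"),cam("side"); st=cens(S,k)
    for c in cens(T,k):
        P,g,q=min((tri(T,c,S,q)+(q,) for q in st),key=lambda v:v[1]+abs(v[0][2]-20))
        if g<6: print(k,c.round(1),q.round(1),P.round(1),round(g,1))
E
python3 - <<'E'
from h import *
tri_all(); tri_all("black")
T=cam("top")
for z in (22,25,28): print(z,plane(T,min(cens(T,"amber"),key=lambda c:np.hypot(*(c-[240,182]))),z)[:2])
S=cam("side")
print("side stand",[plane(S,(257.5,257.1),z)[:2].round(1) for z in(15,18)])
for z in (22,25,28): print(z,plane(S,min(cens(S,"amber"),key=lambda c:np.hypot(*(c-[257,252]))),z)[:2])
E
```

```text
amber [240.2 182.6] [257.4 254.4] [636.2 202.3  22.8] 0.7
22 [635.97081734 202.29746798]
25 [635.52034227 201.63421863]
28 [635.0698672  200.97096929]
side stand [array([636.9, 203.1]), array([634.9, 204.7])]
22 [637.08753133 201.96108184]
25 [635.09607163 203.6432184 ]
28 [633.10461193 205.32535495]
```

```bash
python3 - <<'E'
from h import *
go(635.6,-239.6,120,2.911-.56)
E
```

```text
turn 0.56 dp cm [-53.46 -17.18   1.22]
```

Emit:
{"method": "carry_out", "body": {"dp": [[0, 0, 0], [0, 0, 0], [0, 0, 0], [0, 0, 0]], "dr": [[0, 0, 0.14], [0, 0, 0.14], [0, 0, 0.14], [0, 0, 0.14]], "grip": [0.27, 0.27, 0.27, 0.27]}}

```text
time_s: 8.48
eef_pos: [382.0, 261.0, 132.0]
eef_rot: [-3.141, -0.0, 2.345]
force: [0.4, -0.7, 0.3]
opening: 69.8
finger_force: 0.0
```

Emit:
{"method": "carry_out", "body": {"dp": [[-3, -1, 0], [-4.8, -1.5, 0.1], [-4.8, -1.6, 0.1], [-4.8, -1.6, 0.1], [-4.8, -1.6, 0.1], [-4.8, -1.6, 0.1], [-4.8, -1.6, 0.1], [-4.8, -1.6, 0.1], [-4.8, -1.6, 0.1], [-4.8, -1.6, 0.2], [-4.8, -1.5, 0.2], [-2.46, -0.38, 0.1]], "dr": [[0, 0, 0], [0, 0, 0], [0, 0, 0], [0, 0, 0], [0, 0, 0], [0, 0, 0], [0, 0, 0], [0, 0, 0], [0, 0, 0], [0, 0, 0], [0, 0, 0], [0, 0, 0]], "grip": [0.27, 0.27, 0.27, 0.27, 0.27, 0.27, 0.27, 0.27, 0.27, 0.27, 0.27, 0.27]}}

```text
time_s: 9.98
eef_pos: [636.1, -242.8, 118.3]
eef_rot: [-3.141, -0.0, 2.348]
force: [-0.4, 0.0, 0.1]
opening: 69.0
finger_force: 0.0
```

```bash
python3 - <<'E'
from h import *
cmd(-53.46,-17.18,1.2,.56); go(635.6,-239.6,4); vision.read_camera("top");vision.read_camera("top"); plan(635.6,-239.6,4)
E
```

```text
cmd [ 635.618 -239.557  120.156    2.351]
turn 0.0 dp cm [-0.   -0.   11.62]
at [ 636.2 -242.4  118.3] [-3.141 -0.     2.348] t 10.07 turn_z 0.0 then dp cm [ 0.24  0.16 11.43]
```

Emit:
{"method": "carry_out", "body": {"dp": [[0, 0, 3], [0, 0, 3], [0, 0, 2], [0, 0, 0]], "dr": [[0, 0, 0], [0, 0, 0], [0, 0, 0], [0, 0, 0]], "grip": [0.27, 0.27, 0.27, 0.27]}}

```text
time_s: 10.58
eef_pos: [633.8, -238.5, 36.9]
eef_rot: [-3.14, -0.004, 2.351]
force: [-0.5, -0.2, -0.0]
opening: 69.5
finger_force: 0.0
```

```bash
python3 - <<'E'
from h import *
cmd(0,0,8.1); go(635.6,-239.6,4); vision.read_camera("top");plan(635.6,-239.6,4)
E
```

```text
cmd [ 635.618 -239.557   39.156    2.351]
turn 0.0 dp cm [-0.   -0.    3.52]
at [ 635.  -239.2   38.7] [-3.141e+00 -1.000e-03  2.351e+00] t 10.62 turn_z 0.0 then dp cm [-0.07  0.01  3.47]
```

Emit:
{"method": "carry_out", "body": {"dp": [[0, 0, 1.5], [0, 0, 1.5], [0, 0, 0.5], [0, 0, 0], [0, 0, 0], [0, 0, 0], [0, 0, 0], [0, 0, 0], [0, 0, 0]], "dr": [[0, 0, 0], [0, 0, 0], [0, 0, 0], [0, 0, 0], [0, 0, 0], [0, 0, 0], [0, 0, 0], [0, 0, 0], [0, 0, 0]], "grip": [0.27, 0.27, 0.27, 0.27, 0.4, 0.8, 0.8, 0.8, 0.8]}}

```text
time_s: 11.75
eef_pos: [635.8, -239.8, 4.6]
eef_rot: [3.141, 0.001, 2.351]
force: [-1.3, 0.8, 1.9]
opening: 43.2
finger_force: 15.0
```

```bash
python3 - <<'E'
from h import *
cmd(0,0,3.5); go(635.0,201.8,100); plan(635,201.8,100)
E
```

```text
cmd [ 635.618 -239.557    4.156    2.351]
turn 0.0 dp cm [31.41 31.   -9.58]
at [ 635.8 -239.8    4.6] [3.141e+00 1.000e-03 2.351e+00] t 11.75 turn_z 0.0 then dp cm [31.44 31.   -9.54]
```

Emit:
{"method": "carry_out", "body": {"dp": [[0, 0, -0.5], [0, 0, -1.5], [0, 0, -2], [0.5, 0.5, -2], [1.2, 1.2, -1], [2, 2, 0], [2.7, 2.7, 0], [3, 3, 0], [3, 3, 0], [3, 3, 0], [3, 3, 0], [3, 3, 0]], "dr": [[0, 0, 0], [0, 0, 0], [0, 0, 0], [0, 0, 0], [0, 0, 0], [0, 0, 0], [0, 0, 0], [0, 0, 0], [0, 0, 0], [0, 0, 0], [0, 0, 0], [0, 0, 0]], "grip": [0.8, 0.8, 0.8, 0.8, 0.8, 0.8, 0.8, 0.8, 0.8, 0.8, 0.8, 0.8]}}

```text
time_s: 13.25
eef_pos: [636.4, 65.5, 74.6]
eef_rot: [3.141, -0.0, 2.352]
force: [-0.2, -0.3, -0.2]
opening: 43.5
finger_force: 15.0
```

Emit:
{"method": "carry_out", "body": {"dp": [[3, 3, 0], [2.7, 2.6, 0], [2, 1.9, 0], [1.2, 1.1, 0], [0.7, 0.6, 0], [0.4, 0.4, 0], [0, 0, 0], [0, 0, 0]], "dr": [[0, 0, 0], [0, 0, 0], [0, 0, 0], [0, 0, 0], [0, 0, 0], [0, 0, 0], [0, 0, 0], [0, 0, 0]], "grip": [0.8, 0.8, 0.8, 0.8, 0.8, 0.8, 0.8, 0.8]}}

```text
time_s: 14.25
eef_pos: [635.1, 200.9, 74.1]
eef_rot: [-3.141, 0.0, 2.35]
force: [0.2, -0.1, -0.1]
opening: 43.7
finger_force: 15.0
```

```bash
python3 - <<'E'
from h import *
cmd(31.4,31,-7); go(635.1,201.6,38.6); plan(635.1,201.6,38.6)
E
```

```text
cmd [635.081 201.687  74.156   2.351]
turn 0.0 dp cm [-0.01 -0.    3.56]
at [635.1 200.9  74.1] [-3.141  0.     2.35 ] t 14.25 turn_z 0.0 then dp cm [0.05 0.05 3.55]
```

Emit:
{"method": "carry_out", "body": {"dp": [[0, 0, 1.5], [0, 0, 1.3], [0, 0, 0.5], [0, 0, 0.25], [0, 0, 0], [0, 0, 0], [0, 0, 0], [0, 0, 0], [0, 0, 0], [0, 0, -1], [0, 0, -3], [0, 0, -4]], "dr": [[0, 0, 0], [0, 0, 0], [0, 0, 0], [0, 0, 0], [0, 0, 0], [0, 0, 0], [0, 0, 0], [0, 0, 0], [0, 0, 0], [0, 0, 0], [0, 0, 0], [0, 0, 0]], "grip": [0.8, 0.8, 0.8, 0.8, 0.8, 0.8, 0.3, 0.2, 0.2, 0.2, 0.2, 0.2]}}

```text
time_s: 15.75
eef_pos: [634.2, 201.4, 118.9]
eef_rot: [-3.14, -0.001, 2.351]
force: [0.7, -1.1, 0.4]
opening: 75.8
finger_force: 0.0
```

Emit:
{"method": "carry_out", "body": {"dp": [[0, 0, -2], [3, 0, -1], [5, 0, 0], [5, 0, 0], [5, 0, 0], [5, 0, 0], [2, 0, 0], [0, 0, 0]], "dr": [[0, 0, 0], [0, 0, 0], [0, 0, 0.1], [0, 0, 0.1], [0, 0, 0.1], [0, 0, 0.1], [0, 0, 0.1], [0, 0, 0]], "grip": [0.1, 0, 0, 0, 0, 0, 0, 0]}}

```text
time_s: 16.75
eef_pos: [488.5, 403.0, 148.4]
eef_rot: [-3.141, 0.0, 1.855]
force: [-1.0, -0.1, -0.5]
opening: 95.3
finger_force: 0.0
```

```bash
python3 - <<'E'
from h import *
o=r.get_obs(); print(o["eef_pos"],o["eef_rot"])
T=cam("top"); S=cam("side")
a=cv2.resize(T["image"][150:220,200:290],None,fx=4,fy=4,interpolation=cv2.INTER_CUBIC)
b=cv2.resize(S["image"][220:290,210:300],None,fx=4,fy=4,interpolation=cv2.INTER_CUBIC)
cv2.imwrite("pics/p2.png",np.hstack([a,b]))
E
```

```text
[488.48239579 403.01687573 148.39643023] [-3.14109546e+00  3.22601948e-04  1.85450959e+00]
```

View pics/p2.png

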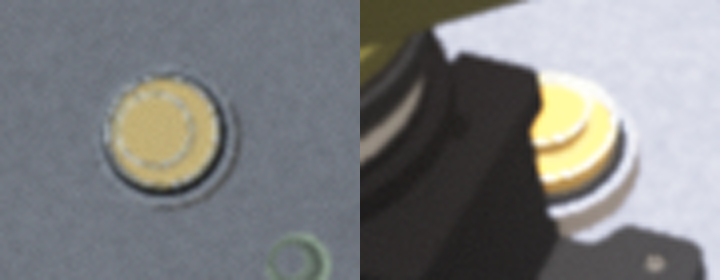

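The crop shows the small dish lying on the large one, with its lid ring at about crop (155,130) and the large dish at about (163,131). I measure the remaining offset with a ring fit.

```bash
python3 - <<'E'
from h import *
T=cam("top"); f=8; x0,y0=200,150
a=cv2.resize(T["image"][150:220,200:290],None,fx=f,fy=f,interpolation=cv2.INTER_CUBIC)
pc=proj(T,(635.1,201.8,50)); print("expected small lid px",pc, "large lid px",proj(T,(635.1,201.8,34)))
for z,R in((50,22),(34,33),(18,42)): print(z,"radius px",np.hypot(*(proj(T,(635,201.8+R,z))-proj(T,(635,201.8,z)))))
hsv=cv2.cvtColor(a,cv2.COLOR_BGR2HSV); s=cv2.GaussianBlur(hsv[...,1],(5,5),0).astype(float)
# along radial rays from the expected centre find saturation minimum (rim) in a radius band
def fit(cen,lo,hi):
    c=np.array(cen)
    for it in range(4):
        pts=[];q=((c-[x0,y0])+.5)*f-.5
        for t in np.linspace(0,2*np.pi,120,endpoint=False):
            rr=np.arange(lo*f,hi*f); u=q[0]+rr*np.cos(t); v=q[1]+rr*np.sin(t)
            k=np.argmin(s[np.round(v).astype(int),np.round(u).astype(int)]); 
            if 0<k<len(rr)-1: pts.append((u[k],v[k]))
        A=np.array(pts); M=np.c_[2*A,np.ones(len(A))]
        for j in range(3):
            sol=np.linalg.lstsq(M,(A**2).sum(1),rcond=None)[0]; R=np.sqrt(sol[2]+sol[:2]@sol[:2]); e=abs(np.hypot(*(A-sol[:2]).T)-R); g=e<max(1.5*np.median(e),2); A,M=A[g],M[g]
        c=(sol[:2]+.5)/f-.5+[x0,y0]
    return c,R/f,len(A),np.median(e)/f
for b in((8,11.5),(8.5,12)):
    c,R,n,e=fit(pc,*b); print("small",c,R,n,e,plane(T,c,50)[:2])
for b in((13,16.5),(12.5,16)):
    c,R,n,e=fit(proj(T,(635.1,201.8,34)),*b); print("large",c,R,n,e,plane(T,c,34)[:2])
E
```

```text
expected small lid px [237.71570381 181.1620089 ] large lid px [239.26989685 182.1992842 ]
50 radius px 9.621334998194563
34 radius px 14.167148134615944
18 radius px 17.706931805327784
small [236.7549119  181.34649963] 10.137845070508208 43 0.18497485279249481 [634.70070674 203.99138614]
small [237.02177182 180.76744748] 10.27092517588097 41 0.11211580240611774 [636.02349103 203.39626024]
large [240.7043153  183.03786835] 14.401765065046254 74 0.1011820002145658 [633.10359855 198.44132664]
large [240.66648911 183.04111449] 14.376685425872534 76 0.08642279737284575 [633.09697554 198.52926056]
```

Emit:
{"method": "carry_out", "body": {"dp": [[0, 0, 0], [0, 0, 0], [0, 0, 0], [0, 0, 0], [0, 0, 0]], "dr": [[0, 0, 0.12], [0, 0, 0.12], [0, 0, 0.12], [0, 0, 0.117], [0, 0, 0]], "grip": [0, 0, 0, 0, 0]}}

```text
time_s: 17.52
eef_pos: [490.0, 400.9, 148.6]
eef_rot: [-3.142, 0.0, 1.374]
force: [0.2, -0.1, 0.8]
opening: 95.2
finger_force: 0.0
```

```bash
python3 - <<'E'
from h import *
P=[];
for i in range(4): vision.read_camera("top"); o=r.get_obs(); P.append(np.r_[o["eef_pos"],o["eef_rot"][2]])
cmd(set=list(np.mean(P,0))); go(464.3,-238.5,100)
# sub-pixel edge directions of the squares
T=cam("top"); f=6
img=cv2.resize(T["image"],None,fx=f,fy=f,interpolation=cv2.INTER_CUBIC); m=masks(img)
for k,z in(("amber",9),("black",18)):
    for c,a,ct in blobs(m[k],150*f*f,4000*f*f):
        w=np.array([plane(T,(p[0]+.5)/f-.5,z)[:2] for p in ct]); w-=w.mean(0)
        # 4-fold moment of outline gives yaw mod 90 (squares only)
        rr=np.hypot(*w.T); th=np.arctan2(w[:,1],w[:,0]); seg=np.hypot(*(np.roll(w,-1,0)-w).T)
        q=(seg*rr**4*np.exp(4j*th)).sum(); print(k,((c+.5)/f).round(),"yaw",round((np.degrees(np.angle(q))/4+45)%90,2),"strength",round(abs(q)/(seg*rr**4).sum(),2))
E
```

```text
cmd [489.771 401.39  148.616   1.375]
turn 0.0 dp cm [-63.26   9.97   4.86]
amber [431. 255.] yaw 78.78 strength 0.4
amber [333. 249.] yaw 55.79 strength 0.38
amber [242. 183.] yaw 70.53 strength 0.07
black [ 21. 342.] yaw 65.05 strength 0.81
black [  6. 301.] yaw 29.92 strength 0.57
black [324. 182.] yaw 55.32 strength 0.42
```

Emit:
{"method": "carry_out", "body": {"dp": [[-3, 0.5, 0], [-5, 0.8, 0], [-5.5, 0.9, 0], [-5.5, 0.9, 0], [-5.5, 0.9, 0], [-5.5, 0.9, 0], [-5.5, 0.9, 0.4], [-5.5, 0.9, 0.5], [-5.5, 0.9, 1], [-5.5, 0.9, 1], [-5, 0.8, 1], [-4, 0.5, 0.9]], "dr": [[0, 0, 0], [0, 0, 0], [0, 0, 0], [0, 0, 0], [0, 0, 0], [0, 0, 0], [0, 0, 0], [0, 0, 0], [0, 0, 0], [0, 0, 0], [0, 0, 0], [0, 0, 0]], "grip": [0, 0, 0, 0, 0, 0, 0, 0, 0, 0, 0, 0]}}

```text
time_s: 19.27
eef_pos: [465.8, -217.4, 100.6]
eef_rot: [3.141, 0.0, 1.373]
force: [0.7, 0.5, 0.4]
opening: 95.0
finger_force: 0.0
```

Emit:
{"method": "carry_out", "body": {"dp": [[-2.26, 0.17, 0], [0, 0, 2], [0, 0, 2], [0, 0, 2], [0, 0, 0], [0, 0, 0]], "dr": [[0, 0, 0], [0, 0, 0], [0, 0, 0], [0, 0, 0], [0, 0, 0], [0, 0, 0]], "grip": [0, 0, 0, 0, 0, 0]}}

```text
time_s: 20.02
eef_pos: [463.8, -238.1, 41.5]
eef_rot: [3.141, 0.0, 1.374]
force: [0.0, 0.1, -0.1]
opening: 95.3
finger_force: 0.0
```

```bash
python3 - <<'E'
from h import *
cmd(-63.26,9.97,10.8); go(464.3,-238.5,4); 
T=cam("top");S=cam("side");plan(464.3,-238.5,4)
a=cv2.resize(T["image"][150:220,200:290],None,fx=4,fy=4,interpolation=cv2.INTER_CUBIC)
b=cv2.resize(S["image"][220:290,210:300],None,fx=4,fy=4,interpolation=cv2.INTER_CUBIC)
cv2.imwrite("pics/p3.png",np.hstack([a,b]))
E
```

```text
cmd [ 464.322 -238.512   40.616    1.375]
turn 0.0 dp cm [ 0.   -0.    3.66]
at [ 464.2 -238.3   41.9] [3.140e+00 1.000e-03 1.374e+00] t 20.12 turn_z 0.0 then dp cm [-0.02  0.02  3.79]
```

View pics/p3.png

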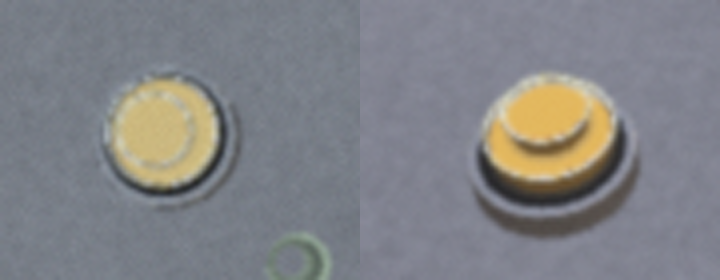

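The top half shows the small lid ring spanning x 117–193, y 91–168 and the large dish spanning x 106–221, y 75–190. The side half shows the small lid centred at (546,111) and the large lid at (550,128).

```bash
python3 - <<'E'
from h import *
T=cam("top");S=cam("side")
t=lambda u,v:np.array([200+(u+.5)/4-.5,150+(v+.5)/4-.5]); s=lambda u,v:np.array([210+(u-360+.5)/4-.5,220+(v+.5)/4-.5])
for n,a,b,z in(("small",t(155,129.5),s(546,111),50),("large",t(163.5,132.5),s(550,128.5),34)):
    print(n,a,b,tri(T,a,S,b),"top plane",plane(T,a,z)[:2],"side plane",plane(S,b,z)[:2])
# black-hat ring detection on value/saturation
f=8
for c,(x0,y0,x1,y1) in((T,(215,160,265,205)),(S,(235,235,285,280))):
    g=cv2.resize(c["image"][y0:y1,x0:x1],None,fx=f,fy=f,interpolation=cv2.INTER_CUBIC)
    sat=cv2.cvtColor(g,cv2.COLOR_BGR2HSV)[...,1]
    for th in (90,105,120):
        m=cv2.inRange(sat,th,255)
        print("th",th,[(np.round((np.array(cv2.fitEllipse(k)[0])+.5)/f-.5+[x0,y0],2),np.round(np.array(cv2.fitEllipse(k)[1])/f,1)) for k in cv2.findContours(m,cv2.RETR_LIST,cv2.CHAIN_APPROX_NONE)[0] if cv2.contourArea(k)>100*f*f])
E
```

```text
small [238.375 182.   ] [256.125 247.375] (array([634.85494709, 202.10029718,  44.6404596 ]), np.float64(2.0859377746669017)) top plane [633.15996993 200.27230453] side plane [632.18549462 205.63053853]
large [240.5  182.75] [257.125 251.75 ] (array([635.62133723, 200.71507591,  29.60022535]), np.float64(2.7941704842250266)) top plane [633.78144965 198.92367255] side plane [634.01954284 203.77767549]
th 90 [(array([238.16, 182.08]), array([14.3, 14.8]))]
th 105 []
th 120 []
th 90 [(array([257.07, 254.48]), array([25.6, 28. ]))]
th 105 [(array([257.07, 253.59]), array([18.6, 28.7])), (array([256.17, 247.55]), array([12.7, 19.5]))]
th 120 [(array([257.03, 253.23]), array([18.4, 27.9])), (array([256.16, 247.53]), array([12.1, 18.8]))]
```

Emit:
{"method": "carry_out", "body": {"dp": [[0, 0, 1.5], [0, 0, 1.6], [0, 0, 0.6], [0, 0, 0], [0, 0, 0], [0, 0, 0], [0, 0, 0], [0, 0, 0]], "dr": [[0, 0, 0], [0, 0, 0], [0, 0, 0], [0, 0, 0], [0, 0, 0], [0, 0, 0], [0, 0, 0], [0, 0, 0]], "grip": [0, 0, 0.1, 0.3, 0.6, 0.6, 0.6, 0.6]}}

```text
time_s: 21.22
eef_pos: [463.8, -238.1, 4.2]
eef_rot: [3.141, 0.0, 1.374]
force: [-0.7, -0.2, 2.1]
opening: 63.6
finger_force: 15.0
```

Emit:
{"method": "carry_out", "body": {"dp": [[0, 0, -0.5], [0, 0, -1.5], [0, 0, -2], [0, 0, -2], [0, 0, -2], [0, 0, -1], [0, 0, 0], [0, 0, 0]], "dr": [[0, 0, 0], [0, 0, 0], [0, 0, 0.05], [0, 0, 0.1], [0, 0, 0.1], [0, 0, 0.1], [0, 0, 0.06], [0, 0, 0]], "grip": [0.6, 0.6, 0.6, 0.6, 0.6, 0.6, 0.6, 0.6]}}

```text
time_s: 22.22
eef_pos: [463.6, -237.9, 94.7]
eef_rot: [3.14, -0.0, 0.965]
force: [-0.2, -0.4, -0.7]
opening: 63.7
finger_force: 15.0
```

```bash
python3 - <<'E'
from h import *
cmd(0,0,3.7-9,.41); go(638.2,6.6,93); vision.read_camera("top"); plan(638.2,6.6,93)
E
```

```text
cmd [ 464.322 -238.512   93.616    0.965]
turn 0.0 dp cm [30.05  0.33  0.06]
at [ 463.4 -237.9   94.4] [3.141 0.    0.965] t 22.27 turn_z 0.0 then dp cm [30.05  0.44  0.14]
```

Emit:
{"method": "carry_out", "body": {"dp": [[0, 0, -1], [0, 0, -1.5], [1, 0, -0.5], [2, 0.03, 0], [3, 0.05, 0], [4, 0.05, 0], [4, 0.05, 0], [4, 0.05, 0], [4, 0.05, 0], [3.5, 0.05, 0], [2.5, 0, 0], [1.5, 0, 0]], "dr": [[0, 0, 0], [0, 0, 0], [0, 0, 0], [0, 0, 0], [0, 0, 0], [0, 0, 0], [0, 0, 0], [0, 0, 0], [0, 0, 0], [0, 0, 0], [0, 0, 0], [0, 0, 0]], "grip": [0.6, 0.6, 0.6, 0.6, 0.6, 0.6, 0.6, 0.6, 0.6, 0.6, 0.6, 0.6]}}

```text
time_s: 23.78
eef_pos: [634.9, 3.8, 123.7]
eef_rot: [-3.142, 0.0, 0.965]
force: [-0.9, 0.2, -0.8]
opening: 63.8
finger_force: 15.0
```

Emit:
{"method": "carry_out", "body": {"dp": [[0.55, 0, 0], [0, 0, 1.5], [0, 0, 3], [0, 0, 3], [0, 0, 1.5], [0, 0, 0], [0, 0, 0]], "dr": [[0, 0, 0], [0, 0, 0], [0, 0, 0], [0, 0, 0], [0, 0, 0], [0, 0, 0], [0, 0, 0]], "grip": [0.6, 0.6, 0.6, 0.6, 0.6, 0.6, 0.6]}}

```text
time_s: 24.65
eef_pos: [638.3, 6.8, 34.9]
eef_rot: [3.14, -0.001, 0.963]
force: [-0.6, 0.1, -0.1]
opening: 63.8
finger_force: 15.0
```

```bash
python3 - <<'E'
from h import *
cmd(30.05,.33,6); go(638.3,6.5,22.3); vision.read_camera("top"); plan(638.3,6.5,22.3)
E
```

```text
cmd [638.211   6.587  33.616   0.965]
turn 0.0 dp cm [-0.    0.01  1.13]
at [638.6   6.9  35.3] [ 3.139e+00 -1.000e-03  9.640e-01] t 24.7 turn_z 0.0 then dp cm [-0.05 -0.    1.3 ]
```

Emit:
{"method": "carry_out", "body": {"dp": [[0, 0, 0.7], [0, 0, 0.45], [0, 0, 0], [0, 0, 0]], "dr": [[0, 0, 0], [0, 0, 0], [0, 0, 0], [0, 0, 0]], "grip": [0.6, 0.6, 0.6, 0.6]}}

```text
time_s: 25.2
eef_pos: [637.4, 7.2, 22.1]
eef_rot: [-3.141, 0.0, 0.964]
force: [-0.2, -0.8, -0.2]
opening: 63.8
finger_force: 15.0
```

Emit:
{"method": "carry_out", "body": {"dp": [[0, 0, 0], [0, 0, 0], [0, 0, 0], [0, 0, -1], [0, 0, -3], [0, 0, -4], [0, 0, -2], [-3, 2, -2], [-4, 3, 0], [-4, 3, 0], [-3, 2, 0], [0, 0, 0]], "dr": [[0, 0, 0], [0, 0, 0], [0, 0, 0], [0, 0, 0], [0, 0, 0], [0, 0, 0], [0, 0, 0], [0, 0, 0], [0, 0, 0], [0, 0, 0], [0, 0, 0], [0, 0, 0]], "grip": [0.25, 0.1, 0.1, 0.1, 0.1, 0.1, 0.1, 0.1, 0.1, 0.2, 0.27, 0.27]}}

```text
time_s: 26.7
eef_pos: [639.3, -167.2, 141.8]
eef_rot: [-3.141, 0.0, 0.96]
force: [-0.7, 0.6, 0.6]
opening: 69.9
finger_force: 0.0
```

```bash
python3 - <<'E'
from h import *
cmd(-14,10,1.15-12); go(481.7,-11.8,4,np.radians(55.7)); T=cam("top");S=cam("side"); plan(481.7,-11.8,4,np.radians(55.7))
a=cv2.resize(T["image"][145:215,280:370],None,fx=4,fy=4,interpolation=cv2.INTER_CUBIC)
b=cv2.resize(S["image"][165:235,270:360],None,fx=4,fy=4,interpolation=cv2.INTER_CUBIC)
cv2.imwrite("pics/p4.png",np.hstack([a,b]))
E
```

```text
cmd [ 640.651 -165.442  142.116    0.965]
turn -0.007 dp cm [  3.74 -21.79  13.81]
at [ 639.4 -164.6  141.8] [-3.141 -0.     0.963] t 26.8 turn_z -0.009 then dp cm [  3.74 -21.64  13.78]
```

View pics/p4.png

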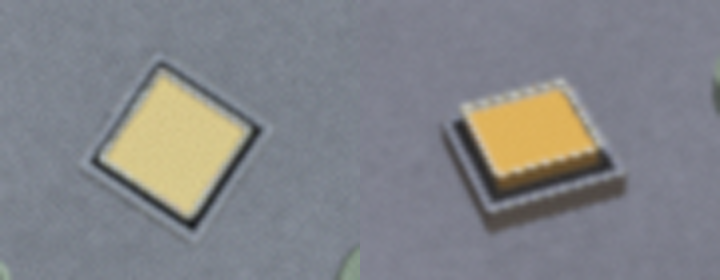

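The crop shows square_large sitting flat and aligned on the square stand, with the dish centre at about crop (178,145) and the stand centre at about (178,148). I get the numbers next, plus a refined offset.

```bash
python3 - <<'E'
from h import *
T=cam("top"); f=6
img=cv2.resize(T["image"],None,fx=f,fy=f,interpolation=cv2.INTER_CUBIC); m=masks(img)["amber"]
for c,a,ct in blobs(m,150*f*f,4000*f*f):
    z=27 if (c[1]/f<200) else 9
    w=np.array([plane(T,(p[0]+.5)/f-.5,z)[:2] for p in ct]); w0=w-w.mean(0)
    rr=np.hypot(*w0.T); th=np.arctan2(w0[:,1],w0[:,0]); seg=np.hypot(*(np.roll(w,-1,0)-w).T)
    q=(seg*rr**4*np.exp(4j*th)).sum(); print(((c+.5)/f).round(),plane(T,(c+.5)/f-.5,z).round(1),"yaw",round((np.degrees(np.angle(q))/4+45)%90,2))
tri_all()
E
```

```text
[333. 249.] [481.5 -11.8   9. ] yaw 55.66
[242. 183.] [634.9 199.1  27. ] yaw 70.11
[324. 181.] [637.7   7.2  27. ] yaw 54.95
[473. 125.] [ 766.6 -341.3   27. ] yaw 24.71
amber [332.1 248.1] [376.3 225.9] [482.2 -11.5   6. ] 1.6
amber [379.6 216.1] [372.3 172.7] [ 553.3 -116.7   54. ] 1.5
amber [240.5 182.7] [257.2 253.3] [636.1 201.4  25.5] 2.0
amber [323.3 180.6] [312.5 198.1] [638.7   7.6  25.4] 1.6
```

Emit:
{"method": "carry_out", "body": {"dp": [[0.6, -3, 0], [0.8, -4.5, 0], [0.8, -4.5, 1], [0.8, -4.5, 3], [0.6, -3.5, 3], [0.14, -1.77, 2], [0, 0, 1], [0, 0, 0], [0, 0, 0]], "dr": [[0, 0, 0], [0, 0, 0], [0, 0, 0], [0, 0, 0], [0, 0, 0], [0, 0, 0], [0, 0, 0], [0, 0, 0], [0, 0, 0]], "grip": [0.27, 0.27, 0.27, 0.27, 0.27, 0.27, 0.27, 0.27, 0.27]}}

```text
time_s: 28.08
eef_pos: [483.8, -10.4, 43.4]
eef_rot: [3.14, -0.001, 0.963]
force: [0.1, 0.6, 0.3]
opening: 69.1
finger_force: 0.0
```

```bash
python3 - <<'E'
from h import *
cmd(3.74,-21.77,10); go(481.7,-11.8,4); vision.read_camera("top"); plan(481.7,-11.8,4)
E
```

```text
cmd [483.029 -10.693  42.116   0.965]
turn 0.0 dp cm [-0.17 -0.05  3.81]
at [483.8 -10.5  43.4] [ 3.139e+00 -1.000e-03  9.630e-01] t 28.12 turn_z 0.0 then dp cm [-0.23 -0.1   3.94]
```

Emit:
{"method": "carry_out", "body": {"dp": [[-0.2, -0.07, 1.5], [0, 0, 1.6], [0, 0, 0.8], [0, 0, 0], [0, 0, 0], [0, 0, 0], [0, 0, 0], [0, 0, 0]], "dr": [[0, 0, 0], [0, 0, 0], [0, 0, 0], [0, 0, 0], [0, 0, 0], [0, 0, 0], [0, 0, 0], [0, 0, 0]], "grip": [0.27, 0.27, 0.27, 0.3, 0.8, 0.8, 0.8, 0.8]}}

```text
time_s: 29.12
eef_pos: [481.0, -11.3, 3.6]
eef_rot: [3.141, -0.0, 0.964]
force: [0.3, 0.8, 1.1]
opening: 44.0
finger_force: 15.0
```

```bash
python3 - <<'E'
from h import *
cmd(-.2,-.07,3.9); go(638.2,7.0,38.3); print(r.get_obs()["opening"])
E
```

```text
cmd [481.314 -11.938   3.116   0.965]
turn 0.0 dp cm [10.49 11.82 -3.52]
44.02065811056737
```

Emit:
{"method": "carry_out", "body": {"dp": [[0, 0, -0.5], [0, 0, -1.5], [0, 0, -2], [0.5, 0.6, -2], [1, 1.1, -1], [1.5, 1.7, 0], [2, 2.3, 0], [2.3, 2.6, 0], [1.7, 1.9, 0], [1, 1.1, 0], [0.49, 0.52, 0], [0, 0, 0]], "dr": [[0, 0, 0], [0, 0, 0], [0, 0, 0], [0, 0, 0], [0, 0, 0], [0, 0, 0], [0, 0, 0], [0, 0, 0], [0, 0, 0], [0, 0, 0], [0, 0, 0], [0, 0, 0]], "grip": [0.8, 0.8, 0.8, 0.8, 0.8, 0.8, 0.8, 0.8, 0.8, 0.8, 0.8, 0.8]}}

```text
time_s: 30.62
eef_pos: [637.2, 7.5, 73.2]
eef_rot: [-3.141, 0.0, 0.964]
force: [-0.8, 0.3, -1.2]
opening: 44.0
finger_force: 15.0
```

Emit:
{"method": "carry_out", "body": {"dp": [[0, 0, 1], [0, 0, 1.5], [0, 0, 0.7], [0, 0, 0.25], [0, 0, 0], [0, 0, 0]], "dr": [[0, 0, 0], [0, 0, 0], [0, 0, 0], [0, 0, 0], [0, 0, 0], [0, 0, 0]], "grip": [0.8, 0.8, 0.8, 0.8, 0.8, 0.8]}}

```text
time_s: 31.38
eef_pos: [637.9, 7.5, 39.0]
eef_rot: [3.141, -0.0, 0.964]
force: [-0.6, -0.6, 0.2]
opening: 43.7
finger_force: 15.0
```

```bash
python3 - <<'E'
from h import *
cmd(10.49,11.82,-7+3.45); go(638.2,7.0,37.6); vision.read_camera("top"); plan(638.2,7,37.6);print(r.get_obs()["force"])
E
```

```text
cmd [638.217   6.948  38.616   0.965]
turn 0.0 dp cm [ 0.  -0.   0.1]
at [637.8   7.5  39. ] [ 3.141 -0.     0.964] t 31.43 turn_z 0.0 then dp cm [-0.02  0.06  0.14]
[ 0.00379595 -0.55220651 -0.38141726]
```

Emit:
{"method": "carry_out", "body": {"dp": [[0, 0, 0.1], [0, 0, 0], [0, 0, 0], [0, 0, 0], [0, 0, 0], [0, 0, -1], [0, 0, -3], [0, 0, -4], [-3, -1, -3], [-5, -3, 0], [-5, -3, 0], [0, 0, 0]], "dr": [[0, 0, 0], [0, 0, 0], [0, 0, 0], [0, 0, 0], [0, 0, 0], [0, 0, 0], [0, 0, 0], [0, 0, 0], [0, 0, 0], [0, 0, 0], [0, 0, 0], [0, 0, 0]], "grip": [0.8, 0.8, 0.3, 0.25, 0.25, 0.25, 0.25, 0.25, 0.25, 0.25, 0.25, 0.25]}}

```text
time_s: 32.92
eef_pos: [502.5, -60.1, 147.3]
eef_rot: [-3.141, 0.001, 0.961]
force: [0.5, -0.1, 1.0]
opening: 71.7
finger_force: 0.0
```

```bash
python3 - <<'E'
from h import *
cmd(-13,-7,.1-11); T=cam("top");S=cam("side")
a=cv2.resize(T["image"][145:215,280:370],None,fx=4,fy=4,interpolation=cv2.INTER_CUBIC)
b=cv2.resize(S["image"][165:235,270:360],None,fx=4,fy=4,interpolation=cv2.INTER_CUBIC)
c=cv2.resize(T["image"][150:220,200:290],None,fx=4,fy=4,interpolation=cv2.INTER_CUBIC)
d=cv2.resize(S["image"][220:290,210:300],None,fx=4,fy=4,interpolation=cv2.INTER_CUBIC)
cv2.imwrite("pics/p5.png",np.vstack([np.hstack([a,b]),np.hstack([c,d])])); 
E
```

```text
cmd [506.632 -60.024 147.616   0.965]
```

View pics/p5.png

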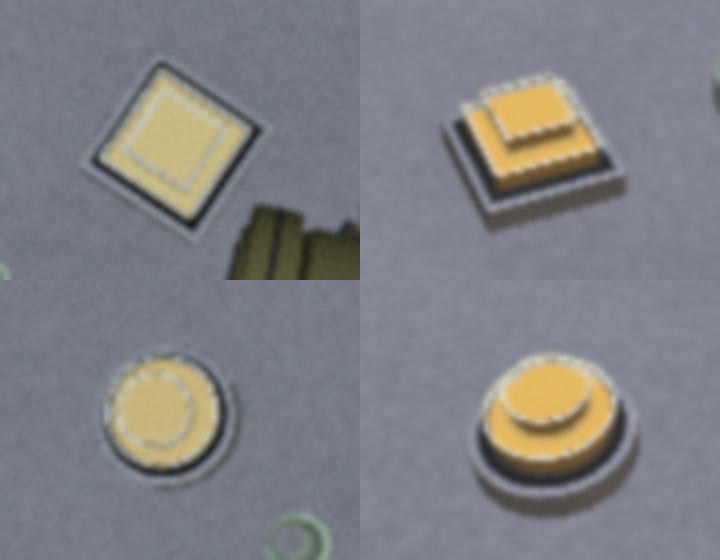

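The top row shows the small square dish on the large one: small centre at crop (177.5,141), large at (176.5,143), side centres (531,107) and (533,128). The bottom row shows the round pile as before. I now compute the offsets within each pile.

```bash
python3 - <<'E'
from h import *
T=cam("top");S=cam("side")
q=lambda u,v,x,y:np.array([x+(u+.5)/4-.5,y+(v+.5)/4-.5])
for n,a,b,z in(("sq small",q(177.5,141.5,280,145),q(531-360,107,270,165),50),("sq large",q(176.5,143.2,280,145),q(533-360,128,270,165),34),
 ("rd small",q(155,410-280,200,150),q(546-360,391-280,210,220),50),("rd large",q(163,412-280,200,150),q(550.5-360,409-280,210,220),34)):
    print(n,"top",plane(T,a,z)[:2].round(1),"side",plane(S,b,z)[:2].round(1),"tri",tri(T,a,S,b)[0].round(1))
E
```

```text
sq small top [635.6   5.7] side [636.2  11.5] tri [637.8   6.5  45.4]
sq large top [637.1   6.2] side [635.9  10.9] tri [638.4   6.5  29.4]
rd small top [632.9 200.3] side [632.2 205.6] tri [634.6 202.1  44.8]
rd large top [634.1 199.2] side [633.6 203.9] tri [635.7 200.9  29.4]
```

Square pile: offset under 1 mm. Round pile: the small dish is about 1.7 mm off along the direction the first grasp left free. I'll centre it with a gentle regrasp at right angles to the first.

```bash
python3 - <<'E'
from h import *
o=r.get_obs();print(o["eef_pos"],o["eef_rot"]); go(635.2,201.5,80,.78)
E
```

```text
[507.1257538  -59.26859223 148.77712182] [ 3.13975828e+00 -9.55177610e-04  9.64177733e-01]
turn 0.185 dp cm [27.53 -9.55  6.76]
```

Emit:
{"method": "carry_out", "body": {"dp": [[0, 0, 0], [0, 0, 0], [3, -1, 0], [4.5, -1.6, 0], [5, -1.8, 0], [5, -1.8, 1], [4.5, -1.6, 2], [3.5, -1.2, 2], [2.03, -0.55, 1.76], [0, 0, 0], [0, 0, 0], [0, 0, 0]], "dr": [[0, 0, 0.1], [0, 0, 0.085], [0, 0, 0], [0, 0, 0], [0, 0, 0], [0, 0, 0], [0, 0, 0], [0, 0, 0], [0, 0, 0], [0, 0, 0], [0, 0, 0], [0, 0, 0]], "grip": [0.27, 0.27, 0.27, 0.27, 0.27, 0.27, 0.27, 0.27, 0.27, 0.27, 0.27, 0.27], "squeeze": 5}}

```text
time_s: 34.62
eef_pos: [635.3, 201.5, 81.2]
eef_rot: [3.141, -0.001, 0.778]
force: [-0.0, 0.3, 0.4]
opening: 69.7
finger_force: 0.0
```

```bash
python3 - <<'E'
from h import *
cmd(27.53,-9.55,6.76,.185); P=[]
for i in range(3): vision.read_camera("top"); P.append(r.get_obs()["eef_pos"])
print(np.mean(P,0)); go(635.2,201.5,39)
E
```

```text
cmd [635.254 201.446  80.016   0.78 ]
[635.14131056 201.4533426   81.17996662]
turn 0.0 dp cm [-0.   -0.01  4.1 ]
```

Emit:
{"method": "carry_out", "body": {"dp": [[0, 0, 2], [0, 0, 1.5], [0, 0, 0.6], [0, 0, 0], [0, 0, 0], [0, 0, 0], [0, 0, 0], [0, 0, 0], [0, 0, 0], [0, 0, 0], [0, 0, 0], [0, 0, 0]], "dr": [[0, 0, 0], [0, 0, 0], [0, 0, 0], [0, 0, 0], [0, 0, 0], [0, 0, 0], [0, 0, 0], [0, 0, 0], [0, 0, 0], [0, 0, 0], [0, 0, 0], [0, 0, 0]], "grip": [0.27, 0.27, 0.27, 0.3, 0.4, 0.45, 0.48, 0.5, 0.52, 0.54, 0.56, 0.56]}}

```text
time_s: 36.28
eef_pos: [634.6, 202.1, 39.1]
eef_rot: [-3.141, 0.0, 0.779]
force: [-0.5, 0.4, 0.3]
opening: 43.7
finger_force: 5.0
```

Emit:
{"method": "carry_out", "body": {"dp": [[0, 0, 0], [0, 0, 0], [0, 0, 0], [0, 0, 0], [0, 0, -1], [0, 0, -3], [0, 0, -4], [-4, 0, -3], [-5, 0, 0], [-5, 0, 0], [-5, 0, 0], [-5, 0, 0]], "dr": [[0, 0, 0], [0, 0, 0], [0, 0, 0], [0, 0, 0], [0, 0, 0], [0, 0, 0], [0, 0, 0], [0, 0, 0], [0, 0, 0], [0, 0, 0], [0, 0, 0], [0, 0, 0]], "grip": [0.5, 0.4, 0.3, 0.25, 0.25, 0.25, 0.25, 0.25, 0.25, 0.25, 0.25, 0.25]}}

```text
time_s: 37.78
eef_pos: [463.0, 32.5, 150.0]
eef_rot: [3.14, -0.001, 0.779]
force: [0.7, -0.5, 0.4]
opening: 71.3
finger_force: 0.0
```

Emit:
{"method": "carry_out", "body": {"dp": [[-4, 0, 0], [0, 0, 0], [0, 0, 0]], "dr": [[0, 0, 0], [0, 0, 0], [0, 0, 0]], "grip": [0.25, 0.25, 0.25]}}

```text
time_s: 38.15
eef_pos: [436.1, 5.4, 149.9]
eef_rot: [3.14, -0.001, 0.778]
force: [-0.3, 1.4, 1.4]
opening: 71.5
finger_force: 0.0
```

```bash
python3 - <<'E'
from h import *
T=cam("top");S=cam("side")
a=cv2.resize(T["image"][120:270,150:480],None,fx=2.18,fy=2.18,interpolation=cv2.INTER_CUBIC)
c=cv2.resize(T["image"][155:210,200:290],None,fx=4,fy=4,interpolation=cv2.INTER_CUBIC)
d=cv2.resize(S["image"][225:280,210:300],None,fx=4,fy=4,interpolation=cv2.INTER_CUBIC)
cd=np.hstack([c,d]); a=a[:, :720]; print(a.shape)
cv2.imwrite("pics/p6.png",np.vstack([cd,np.pad(a,((0,0),(0,720-a.shape[1]),(0,0)))])); tri_all()
E
```

```text
(327, 719, 3)
amber [379.6 216.1] [372.3 172.8] [ 553.3 -116.7   53.6] 1.5
amber [240.5 182.7] [257.2 253.4] [636.  201.5  25.2] 2.0
amber [323.3 180.6] [312.2 197.7] [638.8   7.8  26.7] 2.4
```

View pics/p6.png

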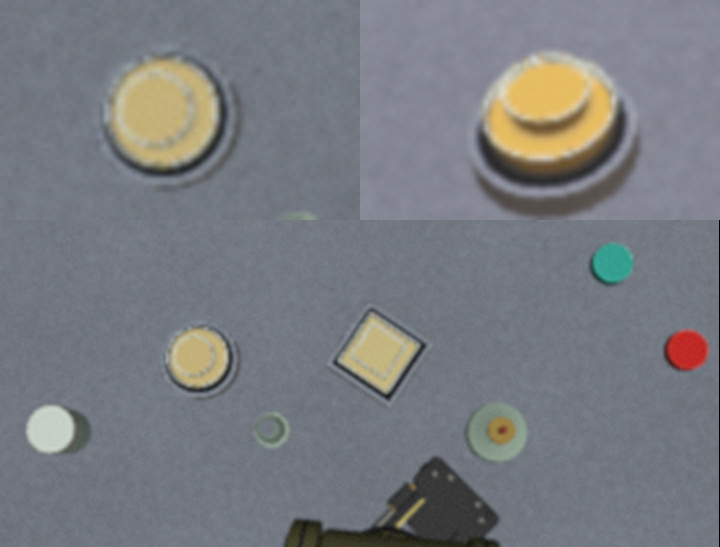

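The picture shows both piles centred: round ring at crop (156,108) inside the dish at (163,111), square pile at (380,351). The jar, cap and lamp are where they were, and the gripper is clear.

```bash
python3 -c "
from rig import ticket
print(ticket.job_done())"
```

```text
the job is handed in; nothing more can be done
None
```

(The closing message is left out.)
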